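Thread the guide rod through a microscope focus unit and hold it

ROBOT

A 6-joint arm with a two-finger parallel gripper is mounted at the origin on the work surface. World frame = base frame: x ahead of the robot, y to its left, z up, the work surface at z = 0. Lengths are in m, angles in rad, forces in N, time in s.
With the tool pointing down it reaches from about 0.35 to 0.975 m from the base axis. Payload 4.9 kg.
Tool frame: the origin (TCP) lies between the finger pads; the fingertips stand 25 mm ahead of it and the grasp point (between the pads) lies 6 mm ahead of it (ctrl.tip_reach is the distance from the TCP to the fingertips, in m); z points along the fingers, y is the direction in which the jaws open and shut (so a half turn about z gives the same grasp; the last joint's range is limited). The gripper opens to 85 mm and grips with 20 to 120 N. Pads are 22 mm wide; open, the fingers measure 114 mm over their backs; the gripper's body (76 mm by 85 mm) begins 54 mm behind the grasp point. The pads swing forward as they close: fully open they stand 13 mm farther back than shut.
Start: joints at [-1.317, 0.053, 1.613, -0, 1.476, -0.119], TCP at [0.228, -0.582, 0.256] pointing down, gripper open.
Joint ranges: [-3.01, 3.01], [-1.01, 2.22], [0.06, 2.58], [-1.02, 4.17], [0.09, 2.62], [-3.14, 3.14]. Speed limits (rad/s): [2.57, 2.57, 3.14, 3.14, 3.14, 3.14].

INTERFACE

Orientations are given as a rotation vector (axis times angle).
In Python, from station import get_obs, get_image, camera_params, order, ctrl gives the robot as it stands.
- The arm moves only by the tool move_arm, never from a script. Its argument "deltas" is one flat list of numbers, 5 for each row, row after row: the opening, from -1 (shut) to 1 (fully open), so that 0 is half open, then the shift along the tool's x, y, z in m, then the turn about the tool's z in degrees. In form: [fingers, tx, ty, tz, turn, fingers, tx, ty, tz, turn, ...]. A call has 1 to 10 rows; each row is the pose to reach, as a shift and turn from the pose measured when the call began, along the tool's axes at that moment; what a row does not reach only later rows make up. A row lasts 1/10 s, in which the tool goes at most 50 mm and 8.59 degrees, less where a joint would pass 70% of its speed; a pose out of reach is approached as far as the arm can. A call with a gripper value outside its range is refused whole. The fingers move at their own pace and stop on an object; "force" is the grip in N (left out, the last holds). Time passes only in rows, so rows that repeat a pose let the fingers close. It gives the time, the measured TCP pose, the force and the opening at its end, in the units of the state.
- get_obs(): the state, without advancing time (a new reading comes with each control period).
- get_image(name): name is "side" or "top"; returns the picture (480x640x3 uint8, red, green, blue); there is no depth.
- camera_params(name): a dict with "camera_matrix" (3x3 intrinsics, pixels), "extrinsics" (4x4, takes a point from camera to world coordinates). Camera axes: x right, y up, looking along -z (the intrinsics and any distortion apply to the point x, -y, -z); pixel columns grow to the right and rows downward; lengths in m; the calibration is good to about 2 mm. A picture is of the moment at which its call begins. camera_params takes no time and is no camera call.
- order.finish_job(): hands the job in, once; it reports no verdict.
The state is a dict: "t": time; "q": joint angles; "dq": joint speeds; "effort": joint torques, N m; "tool_pos": TCP position; "tool_rot": TCP orientation; "contact_force": force on the tool from outside, world axes, zero at the start; "wrist_torque": the same for the moment, N m; "opening": finger opening in m.
Only numpy, scipy, OpenCV 4.12 (cv2) and the standard library are available. Lean on these libraries where they do the work, as an engineer would, in place of code of your own. Each camera call takes 0.05 s, during which the arm holds its last target. There are 200 camera calls.

TASK

Push the sliding carriage of the opened microscope focus unit, which has a black post to push it by, until it is fully home against its stop, so that the two brass bushings line up. Then take the red-headed guide rod out of the rack, thread it point first down through the upper bushing and on through the lower one, and finish while still holding it, upright and still, with the point sticking out about 15 mm below the lower bushing and nothing else carrying it, so that a colleague can tighten the clamp. Leave the other two rods and the things on the bench where they are.

Things in the scene. Friction and masses are not known exactly. Their poses are not given: they have to be found in the camera images.
- focus_unit: Microscope focus unit, fixed to the bench: dark base plate 160 x 300 x 10 mm (own y -180 to +120), white column (x +-35, y 70 to 115, 117 mm high), white arm 50 mm wide overhanging from it to -y, top 120 and underside 104 mm above the bench. Origin on the bench, straight below the upper bushing; own y is the carriage's line of travel, z up.
- upper_bushing (a point): Centre of the mouth of the upper brass bushing, at the top face of the overhanging arm, 120 mm above the bench. Vertical through bore 14 mm in diameter, 16 mm long. The arm's free end is 25 mm to -y of it. Does not move.
- lower_bushing (a point): Centre of the mouth of the lower brass bushing, in the aluminium carriage, at the carriage's top face 65 mm above the bench. Vertical through bore 14 mm in diameter, 16 mm long (underside 49 mm above the bench, 39 mm above the base plate). It lies exactly below the upper bushing when the carriage is home.
- carriage (a joint): Position of the carriage along its rail, m: 0 = fully home against the rubber stop, bushings in line; larger = further out along the focus unit's -y (at most 0.065). Friction of about 3 N holds it wherever it is left; no spring. Pushing to the focus unit's +y brings it home.
- post_top (a point): Centre of the top of the carriage's black upright post, 16 mm in diameter, 55 mm high (65 to 120 mm above the bench), 70 mm to -y of the lower bushing. Push or grip it to move the carriage.
- rack: White rod rack, fixed: a top plate 210 x 60 x 10 mm on two end legs, its top 130 mm above the bench. Origin on the bench under its centre; own x along the row of three holes (at x = -65, 0 and +65 mm), z up. Rods hang upright in its 15 mm holes, their heads resting on the plate.
- guide_rod: The guide rod to fit (red head): steel shaft 12 mm in diameter, 120 mm long, its lowest 10 mm tapering to a 5 mm blunt point; above it a red cylindrical head 24 mm in diameter, 46 mm high. About 0.16 kg. Origin at the point, z along the rod up to the head.
- guide_rod_head (a point): Centre of the guide rod's red head, half-way up it: 143 mm above the point, 23 mm above the head's underside. Grip here.
- guide_rod_tip (a point): The guide rod's point, at the lower end of its shaft.
- black_rod: A neighbour rod with a black head, same size; stays in the rack. Origin at its point.
- blue_rod: A neighbour rod with a blue head, same size; stays in the rack. Origin at its point.
- oil_bottle: Small amber bottle, 32 mm in diameter, 70 mm high; origin at its underside. Leave alone.
- eyepiece: Black eyepiece standing on end, 34 mm in diameter, 48 mm high; origin at its underside. Leave alone.
- objective: Steel objective lens standing on end, 26 mm in diameter, 42 mm high; origin at its underside. Leave alone.
- screwdriver: Screwdriver lying on the bench; origin at the centre of its underside. Leave alone.
- slide_box: Blue slide box 85 x 100 x 32 mm; origin at the centre of its underside. Leave alone.
Mind the look-alikes: they are no part of the job. Leave any green, purple or turquoise look-alike of the guide_rod alone.

How it is judged:
On the way, in this order (a step that is already met when the one before it is completed fails the run):
1. the carriage is fully home against its stop (value of joint carriage below 0.003 m), for 0.2 s.
2. the guide rod's point has come through the upper bushing (horizontal distance between guide_rod_tip and upper_bushing below 0.006 m and z of guide_rod_tip in the frame of upper_bushing below -0.018 m and z of guide_rod_tip in the frame of lower_bushing above -0.012 m).
At the end, for the whole second after the job is handed in: Carriage home (within 4 mm); the red-headed rod upright (0.06 rad) on the axis of both bushings, its point 5 to 25 mm below the lower bushing's underside; the fingers hold it (over 1 N), it presses on the focus unit's fixed part with under 25 N, and it is still (value of joint carriage below 0.004 m and horizontal distance between guide_rod_tip and lower_bushing below 0.005 m and horizontal distance between guide_rod_tip and upper_bushing below 0.006 m and angle between guide_rod_tip's own z axis and vertical below 0.06 rad and z of guide_rod_tip in the frame of lower_bushing between -0.041 and -0.021 m and contact force between guide_rod and the fingers above 1 N and contact force between guide_rod and focus_unit below 25 N and linear speed of guide_rod below 0.02 m/s); the arm keeps its last pose, push and grip.
It fails at once if a neighbour rod is moved by more than 25 mm (distance of any of black_rod, blue_rod from where it was at the start of the episode above 0.025 m).
It fails at once if a thing on the bench is moved by more than 25 mm (distance of any of oil_bottle, eyepiece, objective, screwdriver, slide_box from where it was at the start of the episode above 0.025 m).
It also fails if it takes over 61 s, if anything falls off the work surface, if the arm or the gripper's body presses on something with over 40 N, if the wrist force passes 120 N, or if a joint passes its speed limit or range.

## Working session

There is one attempt and no reset: what is moved stays moved. The work goes in short steps, Python scripts to look and compute and a tool call to move; the robot and the scene stay as the last step left them, time stands still between calls to the robot, and variables do not carry over. Pictures are saved under pics/ and viewed, about 8 in all and at most 12, crops included, and the job is handed in when it is done.

Besides the shell and the picture viewer there is one more tool, called after "Call:" by a JSON object that holds its "method" and its "body", one argument or row to a line. move_arm: Moves the arm, as the interface text tells. Its arguments: {"type":"object","properties":{"deltas":{"type":"array"},"force":{"type":"number"}},"required":["deltas"]}

```bash
mkdir -p pics; cat > h.py <<'E'
import numpy as np, cv2
from scipy.spatial.transform import Rotation as R
from station import get_obs, get_image, camera_params, order, ctrl
def snap(n,f,crop=None,s=1):
    im=get_image(n); cv2.imwrite(f'pics/{f}_full.png',im[:,:,::-1])
    if crop: x0,y0,x1,y1=crop; im=im[y0:y1,x0:x1]
    im=cv2.resize(im,None,fx=s,fy=s,interpolation=cv2.INTER_CUBIC)
    cv2.imwrite(f'pics/{f}.png',im[:,:,::-1])
def ray(n,u,v):
    p=camera_params(n);K=p['camera_matrix'];E=np.array(p['extrinsics'])
    d=np.linalg.inv(K)@[u,v,1]; d=E[:3,:3]@[d[0],-d[1],-d[2]]
    return E[:3,3],d
def atz(n,u,v,z):
    o,d=ray(n,u,v); return o+d*(z-o[2])/d[2]
def proj(n,P):
    p=camera_params(n);K=np.array(p['camera_matrix']);E=np.array(p['extrinsics'])
    c=np.linalg.inv(E)@np.append(P,1); q=K@[c[0],-c[1],-c[2]]; return q[:2]/q[2]
def tri(a,b):
    # a,b=(name,u,v): closest point and gap
    o1,d1=ray(*a);o2,d2=ray(*b)
    t=np.linalg.lstsq(np.c_[d1,-d2],o2-o1,rcond=None)[0]
    p,q=o1+t[0]*d1,o2+t[1]*d2; return (p+q)/2,np.linalg.norm(p-q)
E
python3 - <<'E'
from h import *
snap('top','t0');snap('side','s0')
for n in('top','side'):
    p=camera_params(n);print(n,p)
o=get_obs();print(o);print(R.from_rotvec(o['tool_rot']).as_matrix().round(3), ctrl.tip_reach)
E
```

```text
top {'camera_matrix': array([[537.37376932,   0.        , 323.82180007],
       [  0.        , 537.37376932, 247.28824371],
       [  0.        ,   0.        ,   1.        ]]), 'extrinsics': array([[ 0.02365454,  0.99806735, -0.05746333,  0.48458408],
       [-0.99971828,  0.02350311, -0.00330976,  0.03361301],
       [-0.0019528 ,  0.05752543,  0.99834213,  1.27162864],
       [ 0.        ,  0.        ,  0.        ,  1.        ]])}
side {'camera_matrix': array([[442.78903992,   0.        , 325.35145351],
       [  0.        , 442.78903992, 242.13377568],
       [  0.        ,   0.        ,   1.        ]]), 'extrinsics': array([[ 0.99794172,  0.04738274, -0.04321101,  0.51917583],
       [-0.06308977,  0.60471067, -0.7939425 , -0.72422861],
       [-0.01148901,  0.79503452,  0.60645537,  0.70190731],
       [ 0.        ,  0.        ,  0.        ,  1.        ]])}
{'t': 0.1, 'q': array([-1.31701660e+00,  5.32658237e-02,  1.61415402e+00, -4.13090775e-06,
        1.47598801e+00, -1.18987138e-01]), 'dq': array([-9.94053448e-04, -1.96508882e-03, -4.52437397e-03, -9.76574888e-05,
        3.88264548e-04, -5.79914704e-04]), 'effort': array([ 3.97815602e-04, -3.94908679e+01, -3.71360779e+01, -1.34661018e-04,
        3.94651172e-03,  2.19074968e-05]), 'tool_pos': array([ 0.22749802, -0.58157344,  0.25520302]), 'tool_rot': array([-3.08540333e+00, -5.81821599e-01,  1.98352019e-04]), 'contact_force': array([ 0.19880827, -0.18956024, -1.09720594]), 'wrist_torque': array([ 0.00872372,  0.02898308, -0.04728577]), 'opening': 0.08591530249529854}
[[ 0.931  0.364 -0.   ]
 [ 0.364 -0.931  0.002]
 [ 0.    -0.002 -1.   ]] 0.025
```

View pics/t0.png

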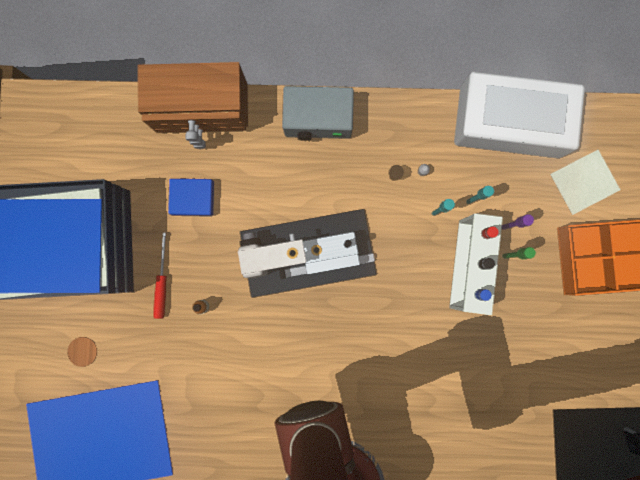

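View pics/s0.png

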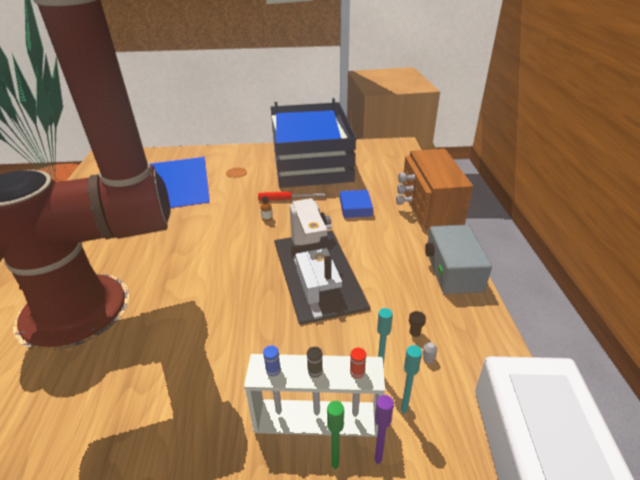

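Top: the unit has its upper bushing near (292,253), lower bushing (317,250) and post (348,243). Rod candidates by top pixel are red (491,232), black (488,263), blue (484,295), green (528,253), purple (526,221) and turquoise (447,205) and (487,192). The red head is the one to take. Next come close crops to check it.

```bash
python3 - <<'E'
from h import *
t=cv2.imread('pics/t0_full.png');s=cv2.imread('pics/s0_full.png')
f=lambda im,x,y,w,h,k:cv2.resize(im[y:y+h,x:x+w],None,fx=k,fy=k,interpolation=cv2.INTER_CUBIC)
a=f(t,270,225,100,50,4); b=f(t,445,205,100,110,4)[:400]
c=f(s,285,190,100,75,4); d=f(s,240,340,160,120,2.5)
out=np.zeros((600,800,3),np.uint8)
out[:200,:400]=a; out[:400,400:]=b; out[200:500,:400]=c
out[400:600,400:]=f(s,330,340,60,50,4)[:200,:240].repeat(1,0) if 0 else cv2.resize(s[340:390,300:400],(400,200),interpolation=cv2.INTER_CUBIC)
cv2.imwrite('pics/m0.png',out)
E
```

```text
(no output)
```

View pics/m0.png

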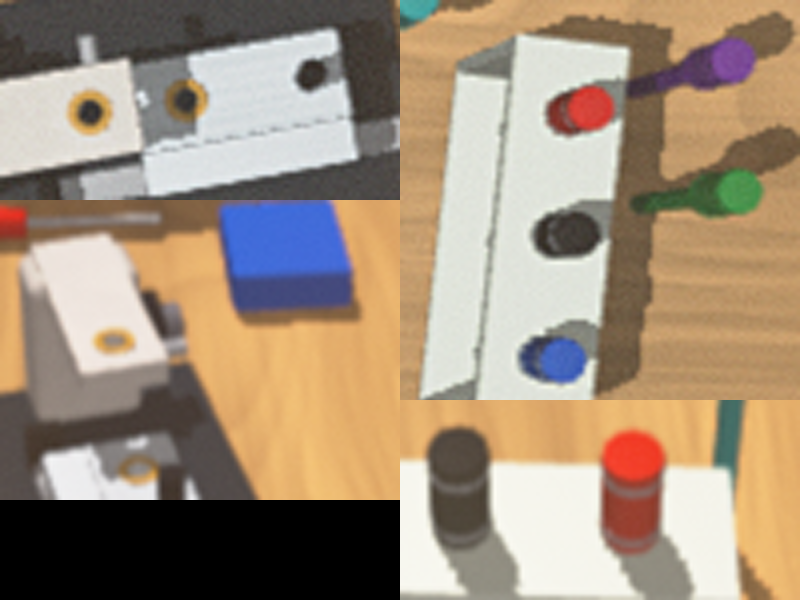

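The crops confirm the red-headed rod in the rack end hole, with the turquoise, purple and green look-alikes standing outside the rack. Bushing, post and head centres are readable.

```bash
python3 - <<'E'
from h import *
print('U',atz('top',292.4,252.6,.12),atz('side',312.9,224.9,.12),tri(('top',292.4,252.6),('side',312.9,224.9)))
print('L',atz('top',316.4,249.6,.065),atz('side',319.3,256.6,.065))
print('P',atz('top',347.6,243.1,.12),atz('side',327.5,258,.12))
print('red',atz('top',492.9,231.9,.176),atz('side',357.9,353.6,.176),tri(('top',492.9,231.9),('side',357.9,353.6)))
print('black',atz('top',488.9,262.9,.176)); print('blue',atz('top',485,294.5,.176))
print('purple',atz('top',527.6,219.7,.17),'green',atz('top',530,252.5,.17))
E
```

```text
U [0.53787029 0.10456255 0.12      ] [0.53636687 0.10459324 0.12      ] (array([0.53711546, 0.10454659, 0.12007448]), np.float64(0.0015012685848640038))
L [0.54843773 0.05417456 0.065     ] [0.54740569 0.05650098 0.065     ]
P [ 0.56107874 -0.01340333  0.12      ] [ 0.56165556 -0.01680426  0.12      ]
red [ 0.58728704 -0.30757063  0.176     ] [ 0.58733057 -0.30928285  0.176     ] (array([ 0.58748239, -0.30805814,  0.17444472]), np.float64(9.873586903365153e-05))
black [ 0.52371135 -0.29978052  0.176     ]
blue [ 0.45934437 -0.29225238  0.176     ]
purple [ 0.61471996 -0.38064739  0.17      ] green [ 0.5472438  -0.38569003  0.17      ]
```

Call:
{"method": "move_arm", "body": {
  "deltas": [1,0.517,-0.406,0,-79.6,1,0.517,-0.406,0,-79.6,1,0.517,-0.406,0,-79.6,1,0.517,-0.406,0,-79.6,1,0.517,-0.406,0,-79.6,1,0.517,-0.406,0,-79.6,1,0.517,-0.406,0,-79.6,1,0.517,-0.406,0,-79.6,1,0.517,-0.406,0,-79.6,1,0.517,-0.406,0,-79.6],
  "force": 40
}}

```text
t: 1.1
tool_pos: [0.4816, -0.1491, 0.2558]
tool_rot: [-1.994, -2.426, -0.002]
contact_force: [1.3, -1.0, 0.5]
opening: 0.0854
```

```bash
cat >> h.py <<'E'
def to(x,y,z,yaw=None):
    "tool-frame delta (m) and turn (deg) from here to TCP x,y,z; yaw = world angle of tool x"
    o=get_obs();M=R.from_rotvec(o['tool_rot']).as_matrix()
    d=M.T@(np.array([x,y,z])-o['tool_pos']); a=np.degrees(np.arctan2(M[1,0],M[0,0]))
    print('t',o['t'],'pos',o['tool_pos'].round(4),'yaw',a.round(2),'zax',M[:,2].round(4),'F',o['contact_force'].round(1),'open',round(o['opening'],4))
    print('delta',d.round(4),'turn',None if yaw is None else -round((yaw-a+180)%360-180,2))
E
python3 -c "
from h import *
to(.5613,-.0145,.2,100.9)"
```

```text
t 1.1 pos [ 0.4816 -0.1491  0.2558] yaw 101.15 zax [-5.0e-04  1.8e-03 -1.0e+00] F [ 1.3 -1.   0.5] open 0.0854
delta [0.1165 0.1043 0.056 ] turn 0.25
```

Call:
{"method": "move_arm", "body": {
  "deltas": [1,0.1165,0.1043,0.02,0.25,1,0.1165,0.1043,0.02,0.25,1,0.1165,0.1043,0.02,0.25,1,0.1165,0.1043,0.02,0.25,1,0.1165,0.1043,0.02,0.25,1,0.1165,0.1043,0.02,0.25,1,0.1165,0.1043,0.02,0.25]
}}

```text
t: 1.8
tool_pos: [0.561, -0.0159, 0.2363]
tool_rot: [-2.002, -2.42, -0.001]
contact_force: [-0.5, -0.4, 0.4]
opening: 0.0851
```

```bash
python3 -c "
from h import *
to(.5613,-.0145,.109,100.9)
snap('top','t1',(260,200,400,305),5)"
```

```text
t 1.8 pos [ 0.561  -0.0159  0.2363] yaw 100.79 zax [-3.0e-04  1.4e-03 -1.0e+00] F [-0.5 -0.4  0.4] open 0.0851
delta [0.0011 0.0006 0.1273] turn -0.11
```

View pics/t1.png

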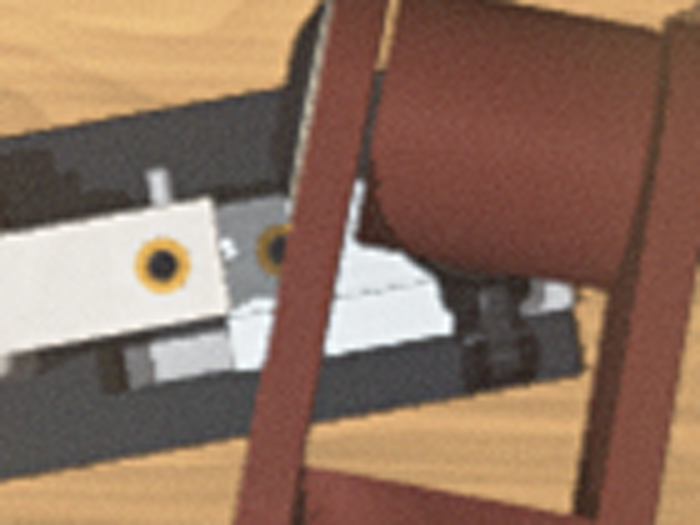

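Arm hides the post from above; the fingers are wide open and centred by the numbers, so descend and grip.

Call:
{"method": "move_arm", "body": {
  "deltas": [1,0.001,0,0.127,0,1,0.001,0,0.127,0,1,0.001,0,0.127,0,1,0.001,0,0.127,0,1,0.001,0,0.127,0,-1,0.001,0,0.127,0,-1,0.001,0,0.127,0,-1,0.001,0,0.127,0,-1,0.001,0,0.127,0,-1,0.001,0,0.127,0],
  "force": 30
}}

```text
t: 2.85
tool_pos: [0.563, -0.0144, 0.1104]
tool_rot: [2.001, 2.417, 0.01]
contact_force: [1.5, -1.5, -0.2]
opening: 0.0153
```

```bash
python3 -c "
from h import *
to(.5507,.0358,.109,100.9)"
```

```text
t 2.85 pos [ 0.563  -0.0144  0.1104] yaw 100.76 zax [ 0.0069  0.0022 -1.    ] F [ 1.5 -1.5 -0.2] open 0.0153
delta [ 0.0516 -0.0027  0.0014] turn -0.14
```

Call:
{"method": "move_arm", "body": {
  "deltas": [-1,0.01,0,0.0,0,-1,0.02,0,0.0,0,-1,0.03,0,0.0,0,-1,0.04,0,0.0,0,-1,0.046,0,0.0,0,-1,0.05,0,0,0,-1,0.052,0,0,0,-1,0.054,0,0,0,-1,0.054,0,0,0,-1,0.054,0,0,0]
}}

```text
t: 3.85
tool_pos: [0.5526, 0.0362, 0.1104]
tool_rot: [1.998, 2.415, 0.001]
contact_force: [-1.8, -13.9, 1.4]
opening: 0.015
```

```bash
python3 -c "
from h import *
to(.5507,.0358,.109,100.9)"
```

```text
t 3.85 pos [0.5526 0.0362 0.1104] yaw 100.78 zax [ 0.006  -0.0039 -1.    ] F [ -1.8 -13.9   1.4] open 0.015
delta [ 0.     -0.002   0.0014] turn -0.12
```

Call:
{"method": "move_arm", "body": {
  "deltas": [-1,0.003,0,0,0,-1,0.005,0,0,0,-1,0.005,0,0,0,-1,0.005,0,0,0]
}}

```text
t: 4.25
tool_pos: [0.5525, 0.0366, 0.1104]
tool_rot: [1.993, 2.409, -0.009]
contact_force: [2.0, -21.2, -2.5]
opening: 0.0152
```

Call:
{"method": "move_arm", "body": {
  "deltas": [0.5,0,0,0,0,0.5,0,0,0,0,0.5,0,0,0,0,0.5,0,0,-0.05,0,0.5,0,0,-0.1,0,0.2,0,0,-0.15,0,0.2,0,0,-0.15,0,0.2,0,0,-0.15,0]
}}

```text
t: 5.05
tool_pos: [0.5522, 0.0395, 0.2627]
tool_rot: [1.99, 2.407, -0.004]
contact_force: [0.6, 0.3, -1.0]
opening: 0.0511
```

```bash
python3 -c "
from h import *
to(.5875,-.308,.26,100.9)"
```

```text
t 5.05 pos [0.5522 0.0395 0.2627] yaw 100.85 zax [ 0.0128 -0.0137 -0.9998] F [ 0.6  0.3 -1. ] open 0.0511
delta [-0.3478 -0.0309  0.0079] turn -0.05
```

Call:
{"method": "move_arm", "body": {
  "deltas": [0.2,-0.348,-0.031,0.008,0,0.2,-0.348,-0.031,0.008,0,0.2,-0.348,-0.031,0.008,0,0.2,-0.348,-0.031,0.008,0,0.2,-0.348,-0.031,0.008,0,0.2,-0.348,-0.031,0.008,0,0.2,-0.348,-0.031,0.008,0,0.2,-0.348,-0.031,0.008,0,0.2,-0.348,-0.031,0.008,0,0.2,-0.348,-0.031,0.008,0]
}}

```text
t: 6.05
tool_pos: [0.5871, -0.3067, 0.258]
tool_rot: [1.99, 2.411, -0.003]
contact_force: [0.6, -0.2, -0.1]
opening: 0.0513
```

```bash
python3 -c "
from h import *
to(.5875,-.308,.159,100.9)
a=get_image('top')[215:275,260:360]; b=get_image('side')[190:270,280:360]; c=get_image('side')[300:400,300:420]
f=lambda i,w,h:cv2.resize(i,(w,h),interpolation=cv2.INTER_CUBIC)
o=np.zeros((600,800,3),np.uint8);o[:240,:400]=f(a,400,240);o[:400,400:]=f(b,400,400);o[240:573,:400]=f(c,400,333)
cv2.imwrite('pics/m1.png',o[:,:,::-1])"
```

```text
t 6.05 pos [ 0.5871 -0.3067  0.258 ] yaw 100.91 zax [ 0.0106 -0.0113 -0.9999] F [ 0.6 -0.2 -0.1] open 0.0513
delta [-0.0001 -0.0007  0.099 ] turn 0.01
```

View pics/m1.png

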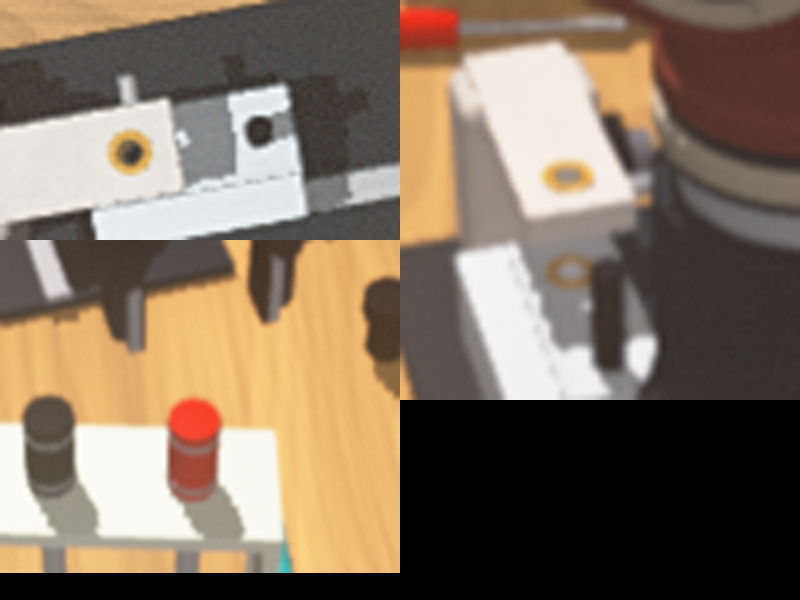

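Call:
{"method": "move_arm", "body": {
  "deltas": [0.2,0,-0.001,0.05,0,0.2,0,-0.001,0.08,0,0.2,0,-0.001,0.095,0,0.2,0,-0.001,0.095,0,0.2,0,-0.001,0.095,0]
}}

```text
t: 6.7
tool_pos: [0.5885, -0.308, 0.1662]
tool_rot: [1.986, 2.409, -0.003]
contact_force: [-1.3, 0.5, 0.7]
opening: 0.0512
```

```bash
python3 -c "
from h import *
to(.5875,-.308,.163,100.9)
U=tri(('top',292.1,252.9),('side',313.2,225.2));print('U',U,atz('top',292.1,252.9,.12),atz('side',313.2,225.2,.12))
P=atz('top',324.4,247.1,.12);print('P',P);print('L',atz('side',314,243.8,.065))
d=(atz('top',292.1,252.9,.12)-P)[:2];print(np.linalg.norm(d),d/np.linalg.norm(d))"
```

```text
t 6.7 pos [ 0.5885 -0.308   0.1662] yaw 100.99 zax [ 0.0142 -0.0142 -0.9998] F [-1.3  0.5  0.7] open 0.0512
delta [ 0.0002 -0.0011  0.0031] turn 0.09
U (array([0.53715752, 0.1052707 , 0.11865519]), np.float64(0.00022960505860386142)) [0.53721098 0.10518871 0.12      ] [0.53700149 0.1033493  0.12      ]
P [0.55130426 0.03619967 0.12      ]
L [0.53742008 0.10520004 0.065     ]
0.07041384048939353 [-0.20014934  0.9797654 ]
```

Call:
{"method": "move_arm", "body": {
  "deltas": [-1,0,-0.001,0.003,0,-1,0,-0.001,0.003,0,-1,0,-0.001,0.003,0,-1,0,-0.001,0.003,0,-1,0,-0.001,0.003,0,-1,0,-0.001,0.003,0],
  "force": 40
}}

```text
t: 7.3
tool_pos: [0.5886, -0.3089, 0.1656]
tool_rot: [1.983, 2.406, -0.002]
contact_force: [-0.7, 1.3, 6.5]
opening: 0.0232
```

```bash
python3 -c "
from h import *
to(.5875,-.308,.308,100.9)"
```

```text
t 7.3 pos [ 0.5886 -0.3089  0.1656] yaw 100.99 zax [ 0.0173 -0.0161 -0.9997] F [-0.7  1.3  6.5] open 0.0232
delta [-0.0017  0.0011 -0.1424] turn 0.09
```

Call:
{"method": "move_arm", "body": {
  "deltas": [-1,0,0,-0.02,0,-1,-0.001,0.001,-0.05,0,-1,-0.001,0.001,-0.08,0,-1,-0.001,0.001,-0.11,0,-1,-0.002,0.001,-0.145,0,-1,-0.002,0.001,-0.145,0,-1,-0.002,0.001,-0.145,0,-1,-0.002,0.001,-0.145,0]
}}

```text
t: 8.1
tool_pos: [0.5867, -0.3078, 0.3077]
tool_rot: [1.986, 2.409, -0.003]
contact_force: [-1.2, -0.8, -2.7]
opening: 0.0228
```

```bash
python3 -c "
from h import *
to(.538,.105,.315,100.9)
snap('side','s2',(260,160,460,360),3)"
```

```text
t 8.1 pos [ 0.5867 -0.3078  0.3077] yaw 100.99 zax [ 0.0137 -0.0137 -0.9998] F [-1.2 -0.8 -2.7] open 0.0228
delta [ 0.4143  0.0311 -0.0137] turn 0.09
```

View pics/s2.png

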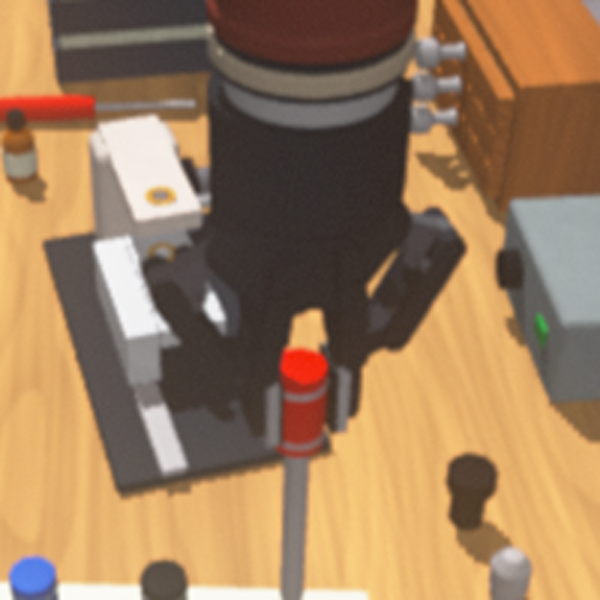

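Rod is held and hangs upright in the fingers (head ~ (303,400) in the crop). Carry it over the bushing.

Call:
{"method": "move_arm", "body": {
  "deltas": [-1,0.04,0.003,-0.012,0,-1,0.08,0.006,-0.012,0,-1,0.12,0.009,-0.012,0,-1,0.16,0.012,-0.012,0,-1,0.2,0.015,-0.012,0,-1,0.25,0.019,-0.012,0,-1,0.3,0.023,-0.012,0,-1,0.35,0.027,-0.012,0,-1,0.39,0.029,-0.012,0,-1,0.414,0.031,-0.012,0]
}}

```text
t: 9.15
tool_pos: [0.5364, 0.1075, 0.3108]
tool_rot: [1.985, 2.415, -0.006]
contact_force: [0.5, 0.0, -2.6]
opening: 0.0228
```

Call:
{"method": "move_arm", "body": {
  "deltas": [-1,0,0,0,0,-1,0,0,0,0,-1,0,0,0,0]
}}

```text
t: 9.45
tool_pos: [0.5362, 0.1066, 0.3096]
tool_rot: [1.987, 2.415, -0.009]
contact_force: [0.3, -1.2, -0.8]
opening: 0.023
```

```bash
python3 -c "
from h import *
to(.538,.105,.300,100.9)
print(proj('side',[.538,.105,.155]),proj('side',[.538,.105,.3]))
snap('side','s3',(255,120,375,240),5)"
```

```text
t 9.45 pos [0.5362 0.1066 0.3096] yaw 101.09 zax [ 0.0076 -0.0136 -0.9999] F [ 0.3 -1.2 -0.8] open 0.023
delta [-0.0018  0.0015  0.0096] turn 0.19
[313.175353   211.95822044] [311.17254091 152.48594015]
```

View pics/s3.png

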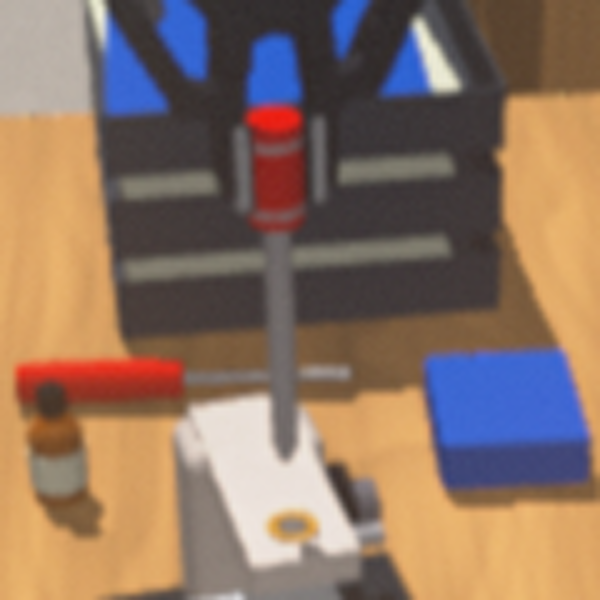

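```bash
python3 -c "
from h import *
c=lambda u,v:((u+.5)/5-.5+255,(v+.5)/5-.5+120)
z=.154
T=atz('side',*c(287,460),z);U=atz('side',*c(292.5,526),.12);H=atz('side',*c(274.5,119),z+.166);N=atz('side',*c(278.5,231),z+.12)
print('tip',T,'U',U,'H',H,'N',N); print('tilt',(H-T)/.166, 'need',U-T)"
```

```text
tip [0.53546283 0.10818407 0.154     ] U [0.53683907 0.10495394 0.12      ] H [0.53525413 0.10506071 0.32      ] N [0.53510312 0.09720999 0.274     ]
tilt [-0.00125718 -0.01881544  1.        ] need [ 0.00137625 -0.00323013 -0.034     ]
```

```bash
python3 -c "
from h import *
to(.5378,.104,.2996);to(.5378,.104,.2706);to(.5378,.104,.245)"
```

```text
t 9.5 pos [0.5364 0.1064 0.31  ] yaw 101.06 zax [ 0.0083 -0.0134 -0.9999] F [ 0.3 -0.7 -1.1] open 0.023
delta [-0.0024  0.0009  0.0104] turn None
t 9.5 pos [0.5364 0.1064 0.31  ] yaw 101.06 zax [ 0.0083 -0.0134 -0.9999] F [ 0.3 -0.7 -1.1] open 0.023
delta [-0.002   0.0007  0.0394] turn None
t 9.5 pos [0.5364 0.1064 0.31  ] yaw 101.06 zax [ 0.0083 -0.0134 -0.9999] F [ 0.3 -0.7 -1.1] open 0.023
delta [-0.0016  0.0006  0.065 ] turn None
```

Call:
{"method": "move_arm", "body": {
  "deltas": [-1,-0.0024,0.001,0.01,0,-1,-0.0023,0.001,0.02,0,-1,-0.0021,0.001,0.03,0,-1,-0.002,0.001,0.036,0,-1,-0.002,0.001,0.04,0,-1,-0.002,0.001,0.04,0,-1,-0.002,0.001,0.04,0]
}}

```text
t: 10.2
tool_pos: [0.5382, 0.1041, 0.2703]
tool_rot: [1.987, 2.414, -0.007]
contact_force: [0.2, 0.3, -2.9]
opening: 0.0231
```

```bash
python3 -c "
from h import *
to(.5378,.104,.245)
snap('side','s4',(270,160,350,240),7)"
```

```text
t 10.2 pos [0.5382 0.1041 0.2703] yaw 101.07 zax [ 0.0088 -0.0134 -0.9999] F [ 0.2  0.3 -2.9] open 0.0231
delta [ 0.0003 -0.0006  0.0253] turn None
```

View pics/s4.png

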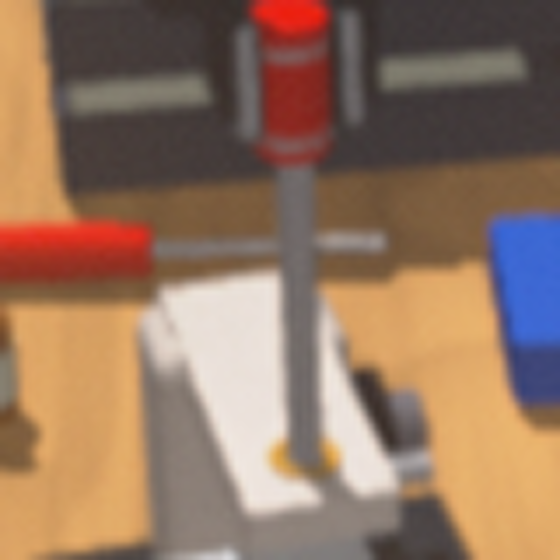

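The tip is in the upper bushing mouth: shaft at (305,460), ring centre about (305,459), and no side force. Lower slowly.

Call:
{"method": "move_arm", "body": {
  "deltas": [-1,0,0,0.006,0,-1,0,0,0.012,0,-1,0,0,0.018,0,-1,0,0,0.024,0,-1,0,0,0.028,0,-1,0,0,0.028,0]
}}

```text
t: 10.85
tool_pos: [0.5381, 0.1038, 0.2414]
tool_rot: [1.988, 2.414, -0.009]
contact_force: [-0.4, 0.8, -2.9]
opening: 0.0226
```

```bash
python3 -c "
from h import *
to(.538,.104,.217)"
```

```text
t 10.85 pos [0.5381 0.1038 0.2414] yaw 101.07 zax [ 0.0074 -0.0134 -0.9999] F [-0.4  0.8 -2.9] open 0.0226
delta [ 0.0006 -0.0002  0.0244] turn None
```

Call:
{"method": "move_arm", "body": {
  "deltas": [-1,0,0,0.006,0,-1,0,0,0.012,0,-1,0,0,0.018,0,-1,0,0,0.024,0,-1,0,0,0.027,0,-1,0,0,0.027,0]
}}

```text
t: 11.45
tool_pos: [0.5379, 0.1034, 0.2135]
tool_rot: [1.988, 2.415, -0.01]
contact_force: [0.6, 0.1, -2.7]
opening: 0.0231
```

```bash
python3 -c "
from h import *
to(.538,.104,.1896)
snap('side','s5',(270,160,350,280),5)"
```

```text
t 11.45 pos [0.5379 0.1034 0.2135] yaw 101.07 zax [ 0.0061 -0.0135 -0.9999] F [ 0.6  0.1 -2.7] open 0.0231
delta [0.0009 0.0001 0.0239] turn None
```

View pics/s5.png

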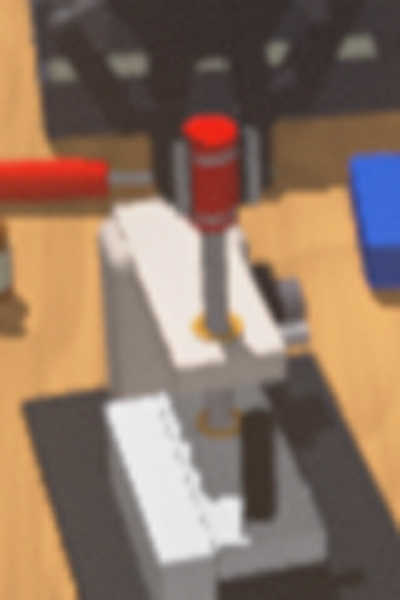

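The point is entering the lower bushing, with the ring at (218,422) in the crop, and the shaft is centred in the upper ring. Finish the descent.

Call:
{"method": "move_arm", "body": {
  "deltas": [-1,0.0005,0,0.006,0,-1,0.0005,0,0.012,0,-1,0.0005,0,0.018,0,-1,0.0005,0,0.022,0,-1,0.0005,0,0.024,0,-1,0.0005,0,0.024,0,-1,0.0005,0,0.024,0]
}}

```text
t: 12.2
tool_pos: [0.5384, 0.1036, 0.1902]
tool_rot: [1.988, 2.414, -0.009]
contact_force: [-0.3, 0.6, -0.9]
opening: 0.0228
```

```bash
python3 -c "
from h import *
to(.538,.104,.1896)
snap('side','s6',(270,170,370,290),5)"
```

```text
t 12.2 pos [0.5384 0.1036 0.1902] yaw 101.07 zax [ 0.0072 -0.0134 -0.9999] F [-0.3  0.6 -0.9] open 0.0228
delta [ 0.0005 -0.0003  0.0006] turn None
```

View pics/s6.png

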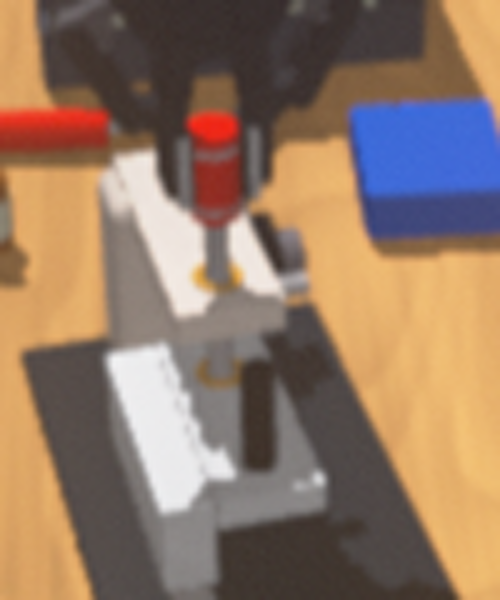

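Call:
{"method": "move_arm", "body": {
  "deltas": [-1,0,0,0,0,-1,0,0,0,0,-1,0,0,0,0]
}}

```text
t: 12.55
tool_pos: [0.5385, 0.1036, 0.1906]
tool_rot: [1.988, 2.414, -0.008]
contact_force: [0.6, -0.5, -1.6]
opening: 0.023
```

```bash
python3 -c "
from h import *
to(.538,.104,.1896);print(get_obs()['dq'].round(3));order.finish_job()"
```

```text
t 12.55 pos [0.5385 0.1036 0.1906] yaw 101.07 zax [ 0.0078 -0.0133 -0.9999] F [ 0.6 -0.5 -1.6] open 0.023
delta [ 0.0005 -0.0005  0.001 ] turn None
[-0.     0.001  0.001 -0.002  0.001 -0.001]
the job is handed in; nothing more can be done
```

The carriage is home and the red-headed rod is threaded down through both bushings, still held in the gripper at 40 N. I handed the job in at 12.55 s; no verdict is reported.

- **Carriage:** I gripped the post and pushed about 52 mm. The resistance then rose to about 21 N, well above the 3 N friction, so it is against the stop. The picture after that showed the post 70.4 mm from the upper bushing (70 mm expected) and the two bushings in line.
- **Rod:** It went down through both bushings with side forces under about 1 N.
- **Depth:** The point should be about 14 mm below the lower bushing's underside. I worked this out from the tool height at grasp and at the end; the point itself was not visible in the last pictures.
- **Last readings:** The arm was still (joint speeds 0.002 rad/s or less). The outside force on the tool was under 2 N. The opening was 23 mm on the 24 mm head. The tool's tilt was about 0.015 rad.
- **Disagreements:** Camera and arm estimates of the upper bushing position differed by 1–2 mm. The bore clearance took this up.
- **Other objects:** I did not touch the other two rods or the things on the bench. I took no final top picture to check them.

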